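Load a dish into the sprung-tray reader

ROBOT

A 6-joint arm with a two-finger parallel gripper is mounted at the origin on a cart in front of the work surface, level with it; the furniture and walls round the work are solid. World frame = base frame: x ahead of the robot, y to its left, z up, the work surface at z = 0. Lengths are in mm, angles in degrees, forces in N, time in s.
With the tool pointing down it reaches from about 150 to 775 mm from the base axis. Payload 6.1 kg.
Tool frame: the origin (TCP) lies at the very end of the fingers, on their centre line; the grasp point (between the pads) lies 19 mm behind it; x points along the fingers, y is the direction in which the jaws open and shut, and the axes are right-handed (so a half turn about x gives the same grasp; the last joint's range is limited). The gripper opens to 85 mm and grips with 20 to 120 N. Pads are 22 mm wide; open, the fingers measure 114 mm over their backs; the gripper's body (76 mm by 85 mm) begins 54 mm behind the grasp point. The pads swing forward as they close: fully open they stand 13 mm farther back than shut.
Start: joints at [-71.276, 7.208, -2.269, 80.523, 0, 90], TCP at [168.525, -497.2, 231.295] pointing down, gripper open.
Joint ranges: [-155.77, 155.77], [-54.66, 111.73], [-72.52, 77.12], [-102.08, 115.82], [-83.92, 84.16], [-180, 180]. Speed limits (degrees/s): [136.94, 136.94, 172.46, 180, 180, 180].

INTERFACE

Orientations are given as [roll, pitch, yaw] about the fixed x, y, z axes, in that order (R = Rz(yaw) Ry(pitch) Rx(roll)).
In Python, from plant import r gives the robot as it stands.
- The arm moves only by the tool move_arm, never from a script. Its argument "series" is text: rows parted by semicolons, each of 7 numbers parted by spaces: the shift along the tool's x, y, z in units of 80 mm (1.0 is 80 mm), then the turn, a rotation vector about the tool's x, y, z in units of pi/2 rad (1.0 is pi/2 rad), then the opening, from -1 (shut) to 1 (fully open). A call has 1 to 12 rows; each row shifts and turns the pose as measured when the row begins, along the tool's axes as they then stand; what a row does not reach is not made up. A row lasts 1/8 s, in which the tool goes at most 62.5 mm and 10.7 degrees, less where a joint would pass 70% of its speed; a pose out of reach is approached as far as the arm can. A call with a number of a shift or a turn outside -1 to 1 is refused whole. A call with a gripper value outside its range is refused whole. The fingers move at their own pace and stop on an object; the grip force is fixed at half the most. Time passes only in rows, so rows that do not move let the fingers close. It gives the time, the measured TCP pose, the force and the opening at its end, in the units of the state.
- r.sense(): the state, without advancing time (a new reading comes with each control period).
- r.read_camera(name): name is "scene" or "top"; returns a dict with "frame" (480x640x3 uint8, blue, green, red), "vertical_fov" (degrees; the focal length in pixels is half the picture's height over the tangent of half this angle, whatever the lens; pixels are square), "cx", "cy" (the principal point, pixels), "camera_from_world" (4x4, takes a point from world to camera coordinates). Camera axes: x right, y down, z forward; pixel columns grow to the right and rows downward; lengths in mm; the calibration is good to about 2 mm. A picture is of the moment at which its call begins. There is no depth.
- r.finish_job(): hands the job in, once; it reports no verdict.
Trained networks look in the newest picture that a camera, given by its name, has taken for a name from the list of things; names that differ only in an ending like _2 or _b are one class to them, and where a whole thing is asked for, a point or a joint stands for the part that bears it (a point fixed in the world has none). Each returns a list of dicts, best first, with "confidence" (0 to 1); they miss things now and then, are a little off and sometimes report something else, mostly with a low value. They report only what shows in the picture. A call takes as long as a camera call. They do not tell look-alikes from the thing itself.
- r.trace(camera, target): "mask" (480x640 bool, what is visible of it).
- r.pinpoint(camera, target): "xyz" ([x, y, z] in mm, in world coordinates, good to about 4 mm: a listed point, or the origin of a listed thing).
The state is a dict: "t": time; "joint_pos": joint angles; "joint_vel": joint speeds; "joint_efforts": joint torques, N m; "position": TCP position; "tcp_rot": TCP orientation; "wrist_force": force on the tool from outside, world axes, zero at the start; "torque": the same for the moment, N m; "finger_gap": opening from 0.0 (shut) to 1.0 (fully open).
Only numpy, scipy, OpenCV 4.12 (cv2) and the standard library are available. Lean on these libraries where they do the work, as an engineer would, in place of code of your own. Each camera call takes 0.05 s, during which the arm holds its last target. There are 200 camera calls.

TASK

Press the green button on the white dish reader so that its tray springs out, set the small pink dish flat in the round nest on the tray, then push the tray in until you feel it click and no harder, so that it stays shut by itself. Press and push gently, keep the dish level, and leave the beaker, the dark-capped bottle and the large dish where they stand.

Things in the scene. Friction and masses are not known exactly. Their poses are not given: they have to be found in the camera images.
- reader: White bench-top dish reader, fixed: 134 deep (x) x 150 wide (y) x 62 mm high. Origin under its middle; its -x points out of the front, where the tray comes out; z up. Pushing the tray in, its latch resists (11 to 14 N in all with the spring), then clicks and the force drops by some 5 N; 2 to 4 mm after the click is a hard stop, against which the tray must not be forced.
- tray (a joint): Travel of the tray in m: 0 where it rests latched shut (within 1 mm), 0.082 sprung fully out along the reader's -x. A spring drives it out (6 N shut, 2 N out). To latch it must be pushed past 0 by a hidden amount that differs each time (1 to 12 mm) until it clicks; let go after the click it settles back to 0 and stays, let go before it springs out again.
- button (a joint): Travel of the release button in m: 0 up, 0.007 fully down. It is sprung: 2 N to start, about 4 N where the latch lets go (about 4 mm down), 5 to 6 N at the bottom, where it is a hard stop. It sinks by up to 6 mm while the tray is pushed against the latch and jumps up again at the click.
- button_top (a point): Centre of the top of the green round button, diameter 22 mm, 10 mm above the reader's roof when up. It is pressed straight down. It lies 78 mm behind the housing's front and 40 mm to the reader's -y side.
- tray_front (a point): Centre of the outer face of the blue tray front, a plate 130 wide (y) x 38 mm high (from 11 to 49 mm above the worktop) and 7 mm thick; this point is 33 mm above the worktop. Shut, this face stands 22 mm in front of the reader's housing. Its -x axis points out of the reader, away from the tray.
- tray_nest (a point): Centre of the nest's floor on the tray, 19 mm above the worktop, 62 mm behind the tray front's outer face. Four black corner guides 7 mm high on the diagonals hold a 60 mm dish with 2 mm to spare; their tops slope outward. The gaps between them along the tray's x and y are clear for fingers. A steel hook stands 36 to 48 mm behind and 50 mm to the -y side of it, 46 mm above the worktop.
- dish_center (a point): Centre of the small closed pink dish: round, diameter 60 mm, 8 mm high; the point is half-way up (4 mm above its underside). Loose, 20 to 45 g. It lies flat on the worktop. Its z axis is up.
- beaker_center (a point): Small clear beaker, 51x45x70 mm, centre half-way up; loose, not to be disturbed.
- dye_bottle_center (a point): Small bottle with a dark cap, 45x37x94 mm, centre half-way up; loose, not to be disturbed.
- big_dish_center (a point): Large tan dish, diameter 88 mm, 16 mm high, centre half-way up; loose, not the dish to load, not to be disturbed.
Not all that is in view belongs to the job. Several things look just like the part that bears dish_center: the one meant starts farthest from the robot's base.

How it is judged:
By the outcome, as a careful person would: the job done as asked, in the order asked, and still so for the second after the job is handed in, with the robot touching nothing.
It also fails if it takes over 72 s, if anything falls off the work surface, if the arm or the gripper's body presses on something with over 40 N, if the wrist force passes 120 N, or if a joint passes its speed limit or range.

## Working session

There is one attempt and no reset: what is moved stays moved. The work goes in short steps, Python scripts to look and compute and a tool call to move; the robot and the scene stay as the last step left them, time stands still between calls to the robot, and variables do not carry over. Pictures are saved under pics/ and viewed, about 8 in all and at most 12, crops included, and the job is handed in when it is done.

Besides the shell and the picture viewer there is one more tool, called after "Call:" as a command line: name --argument value ..., lists and objects as JSON in quotes. move_arm: Moves the arm, as the interface text tells. Its arguments: {"type":"object","properties":{"series":{"type":"string"}},"required":["series"]}

```bash
mkdir -p pics; ls
cat > h.py <<'E'
import numpy as np, cv2
from plant import r
def proj(c,p):
    T=np.array(c["camera_from_world"]); q=T[:3,:3]@np.array(p,float)+T[:3,3]
    f=240/np.tan(np.radians(c["vertical_fov"])/2)
    return np.array([c["cx"]+f*q[0]/q[2], c["cy"]+f*q[1]/q[2]])
def ray(c,uv,z):
    T=np.array(c["camera_from_world"]); f=240/np.tan(np.radians(c["vertical_fov"])/2)
    d=T[:3,:3].T@np.array([(uv[0]-c["cx"])/f,(uv[1]-c["cy"])/f,1]); o=-T[:3,:3].T@T[:3,3]
    return o+d*(z-o[2])/d[2]
E
python3 - <<'E'
from h import *
ims=[]
for n in("scene","top"):
    c=r.read_camera(n); cv2.imwrite(f"pics/{n}0.png",c["frame"])
    for t in("reader","tray_front","button_top","tray_nest","dish_center","beaker_center","dye_bottle_center","big_dish_center"):
        for d in r.pinpoint(n,t):
            print(n,t,np.round(d["xyz"]),round(d["confidence"],2),np.round(proj(c,d["xyz"])))
print(r.sense())
E
```

```text
pics
scene reader [610.  67.   2.] 0.84 [255. 282.]
scene tray_front [ 512. -453.    8.] 0.44 [396. 181.]
scene button_top [621.  20.  73.] 0.6 [261. 251.]
scene dish_center [ 460. -111.    6.] 0.76 [342. 264.]
scene dish_center [ 451. -329.    2.] 0.64 [390. 217.]
scene dish_center [ 355. -311.    8.] 0.57 [416. 235.]
scene dish_center [ 440. -215.    9.] 0.53 [370. 242.]
scene beaker_center [529. 280.  36.] 0.41 [220. 350.]
scene dye_bottle_center [ 605. -354.   48.] 0.55 [351. 177.]
scene big_dish_center [528. 280.  34.] 0.7 [220. 351.]
scene big_dish_center [ 515. -452.   10.] 0.66 [395. 180.]
top tray_front [523.  79.  35.] 0.64 [247. 229.]
top button_top [616.  21.  72.] 0.65 [271. 187.]
top dish_center [ 457. -331.    4.] 0.97 [422. 258.]
top dish_center [ 460. -108.    4.] 0.95 [328. 257.]
top dish_center [ 350. -316.    5.] 0.86 [416. 303.]
top dish_center [ 441. -211.    8.] 0.79 [372. 265.]
top beaker_center [528. 280.  40.] 0.39 [159. 227.]
top dye_bottle_center [ 605. -358.   48.] 0.77 [437. 193.]
top big_dish_center [ 518. -456.   14.] 0.74 [476. 232.]
{'t': 0.9, 'joint_pos': array([-7.12760725e+01,  7.20660395e+00, -2.26843781e+00,  8.05235863e+01,
       -5.37011924e-04,  9.00007186e+01]), 'joint_vel': array([ 0.0327092 ,  0.08854188,  0.02351576, -0.01485291,  0.07142977,
       -0.05295171]), 'joint_efforts': array([-3.71961665e-03, -4.35684407e+01,  3.53094006e+01,  6.85516843e-04,
       -8.19624006e-05,  2.53619947e-05]), 'position': array([ 168.52206132, -497.20180367,  231.30936974]), 'tcp_rot': array([ 68.62364874,  89.99852673, -92.65314235]), 'wrist_force': array([ 0.16305458, -0.55491687, -0.18145596]), 'torque': array([ 0.01652198, -0.03427122, -0.04115049]), 'finger_gap': 0.9995705387627296}
```

View pics/top0.png

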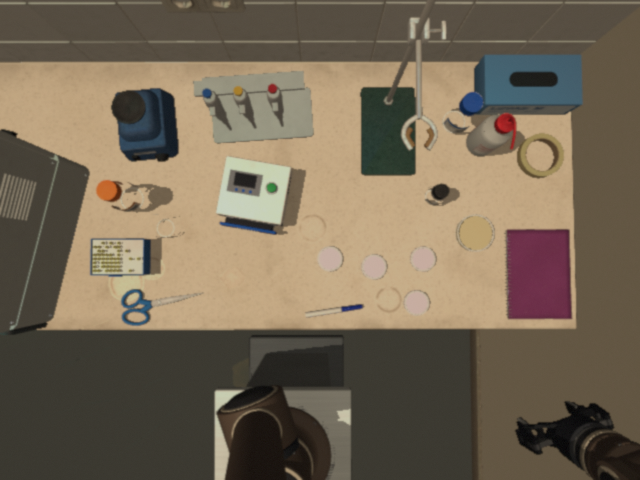

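View pics/scene0.png

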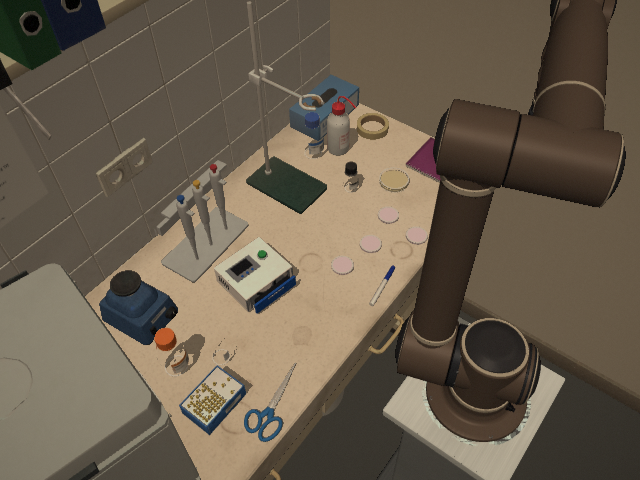

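Run:
```python
from h import *
c=r.read_camera("top"); s=r.read_camera("scene")
big=lambda f,x,y,w,h,k:cv2.resize(f[y:y+h,x:x+w],None,fx=k,fy=k,interpolation=cv2.INTER_CUBIC)
a=big(c["frame"],310,220,160,100,5);b=big(c["frame"],210,145,90,95,4)
o=np.zeros((600,800,3),np.uint8); o[:400]=cv2.resize(a,(640,400)) .shape and np.pad(cv2.resize(a,(640,400)),((0,0),(0,160),(0,0)))
o[400:600,:200]=cv2.resize(b,(200,200)); cv2.imwrite("pics/crop1.png",o)
im=c["frame"].astype(int);B,G,R=im[...,0],im[...,1],im[...,2]
# white roof
m=((im.min(2)>150)&(im.max(2)-im.min(2)<45)); m[:, :200]=0;m[:,310:]=0;m[:145]=0;m[240:]=0
n,l,st,ce=cv2.connectedComponentsWithStats(m.astype(np.uint8)); k=1+st[1:,4].argmax()
ys,xs=np.where(l==k); P=np.array([ray(c,(x,y),62)[:2] for x,y in zip(xs,ys)],np.float32)
print("roof",cv2.minAreaRect(P),len(xs))
g=(G>R+40)&(G>B+20); g[:,:240]=0;g[:,300:]=0;g[:170]=0;g[210:]=0
ys,xs=np.where(g);print("btn",len(xs),ray(c,(xs.mean(),ys.mean()),71))
for n,cc in(("top",c),("scene",s)):
  for d in r.trace(n,"dish_center"):
    ys,xs=np.where(d["mask"]);print(n,len(xs),xs.mean().round(1),ys.mean().round(1),ray(cc,(xs.mean(),ys.mean()),7).round(1),round(d["confidence"],2))
for d in r.trace("scene","button_top"):
    ys,xs=np.where(d["mask"]);print(len(xs),ray(s,(xs.mean(),ys.mean()),71).round(1))
for d in r.trace("top","tray_front"):
    ys,xs=np.where(d["mask"]);print(len(xs),cv2.minAreaRect(np.array([ray(c,(x,y),49)[:2] for x,y in zip(xs,ys)],np.float32)))
o=-np.array(c["camera_from_world"])[:3,:3].T@np.array(c["camera_from_world"])[:3,3];print("cam",o)
```

```text
roof ((610.6074829101562, 62.47888946533203), (147.0454864501953, 131.5925750732422), 79.9153823852539) 2895
btn 58 [614.32210631  20.14700785  71.        ]
top 532 416.5 302.6 [ 351.5 -315.9    7. ] 0.92
top 504 374.2 266.6 [ 436.3 -217.     7. ] 0.84
top 503 422.3 258.9 [ 454.2 -330.8    7. ] 0.71
top 552 329.9 258.4 [ 455.9 -112.8    7. ] 0.64
scene 319 342.5 265.0 [ 456.4 -109.5    7. ] 0.76
scene 304 370.0 243.4 [ 439.3 -213.1    7. ] 0.73
scene 309 388.3 214.6 [ 456.8 -329.7    7. ] 0.7
scene 301 415.8 234.8 [ 355.8 -313.     7. ] 0.54
505 ((532.7938842773438, 73.11676025390625), (125.05469512939453, 24.032527923583984), 79.87417602539062)
97 ((618.7620239257812, 22.40485382080078), (22.87339210510254, 22.98133659362793), 89.91122436523438)
4582 ((600.1156616210938, 62.542823791503906), (157.87318420410156, 160.35934448242188), 79.91500854492188)
cam [ 446.44963262  -84.66006869 1131.11719671]
```

View pics/crop1.png

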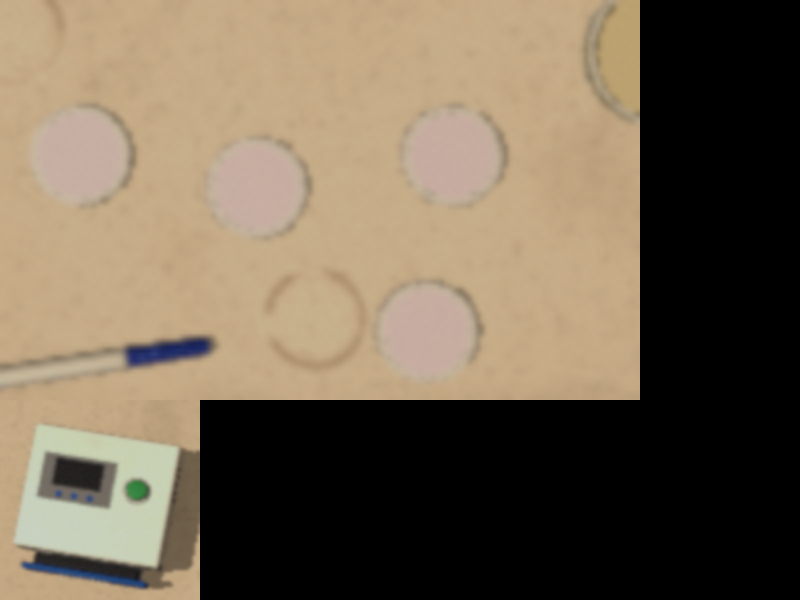

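The candidates in the top picture are the pink dishes at (330,258), (374,266), (423,259) and (416,302). They lie 472, 489, 563 and 471 mm from the base. The crop shows all four are the same kind. The one at (423,259), world ≈ (456,-331), is farthest from the base, so that is the dish meant. The reader's yaw is about -10.1°.

```bash
cat >> h.py <<'E'
from scipy.spatial.transform import Rotation as Ro
YAW=-10.1; X=np.array([np.cos(np.radians(YAW)),np.sin(np.radians(YAW)),0]); Y=np.array([-X[1],X[0],0]); Z=np.array([0,0,1.])
C=np.array([610.6,62.5,0]); RT=np.c_[-Z,Y,X]   # tool axes: down, reader y, reader x
def loc(x,y,z): return C+x*X+y*Y+z*Z
def need(p):
    s=r.sense(); R=Ro.from_euler("xyz",s["tcp_rot"],degrees=True)
    print("t %.2f"%s["t"],"pos",s["position"].round(1),"F",s["wrist_force"].round(2),"gap",round(s["finger_gap"],3),"j",s["joint_pos"].round(0))
    print("  tool-axes shift mm",(R.as_matrix().T@(np.array(p)-s["position"])).round(1),"turn units",((R.inv()*Ro.from_matrix(RT)).as_rotvec()/(np.pi/2)).round(3), "reader-frame pos",(np.c_[X,Y,Z].T@(s["position"]-C)).round(1))
E
python3 -c "
from h import *
print(loc(11,-40,72)); need(loc(11,-40,231))"
```

```text
[614.41486594  21.19083881  72.        ]
t 1.20 pos [ 168.5 -497.2  231.3] F [ 0.61  0.27 -0.  ] gap 1.001 j [-71.   7.  -2.  81.  -0.  90.]
  tool-axes shift mm [ 3.000e-01 -3.478e+02 -5.887e+02] turn units [-1.68 -0.    0.  ] reader-frame pos [-337.1 -628.5  231.3]
```

Call:
move_arm --series "0 0 0 -0.118 0 0 -1;0 0 0 -0.118 0 0 -1;0 0 0 -0.118 0 0 -1;0 0 0 -0.118 0 0 -1;0 0 0 -0.118 0 0 -1;0 0 0 -0.118 0 0 -1;0 0 0 -0.118 0 0 -1;0 0 0 -0.118 0 0 -1;0 0 0 -0.118 0 0 -1;0 0 0 -0.118 0 0 -1;0 0 0 -0.118 0 0 -1;0 0 0 -0.118 0 0 -1"

```text
t: 2.7
position: [168.5, -497.2, 231.3]
tcp_rot: [142.5, 90.0, 110.3]
wrist_force: [0.3, 0.3, -0.3]
finger_gap: -0.001
```

```bash
python3 -c "
from h import *
need(loc(11,-40,120))"
```

```text
t 2.70 pos [ 168.5 -497.2  231.3] F [ 0.35  0.29 -0.26] gap -0.001 j [-71.   7.  -2.  81.  -0. -39.]
  tool-axes shift mm [111.3 676.1 101.9] turn units [-0.245 -0.    -0.   ] reader-frame pos [-337.1 -628.5  231.3]
```

Call:
move_arm --series "0 0 0 -0.082 0 0 -1;0 0 0 -0.082 0 0 -1;0 0 0 -0.081 0 0 -1"

```text
t: 3.08
position: [168.5, -497.2, 231.2]
tcp_rot: [147.6, 90.0, 138.4]
wrist_force: [-0.3, 0.2, 0.4]
finger_gap: -0.001
```

Call:
move_arm --series "0 0.612 0.362 0 0 0 -1;0 0.612 0.362 0 0 0 -1;0 0.612 0.362 0 0 0 -1;0 0.612 0.362 0 0 0 -1;0 0.612 0.362 0 0 0 -1;0 0.612 0.362 0 0 0 -1;0 0.612 0.362 0 0 0 -1;0 0.612 0.362 0 0 0 -1;0 0.612 0.362 0 0 0 -1;0 0.612 0.362 0 0 0 -1;0 0.612 0.362 0 0 0 -1;0 0.612 0.362 0 0 0 -1"

```text
t: 4.58
position: [619.4, 38.7, 232.4]
tcp_rot: [-20.2, 89.6, -29.9]
wrist_force: [1.6, -1.4, 0.2]
finger_gap: -0.002
```

```bash
python3 -c "
from h import *
need(loc(11,-40,78))"
```

```text
t 4.58 pos [619.4  38.7 232.4] F [ 1.56 -1.4   0.21] gap -0.002 j [ 4. 18. 11. 83. -0. 13.]
  tool-axes shift mm [154.4 -17.8  -3. ] turn units [0.005 0.004 0.001] reader-frame pos [ 12.8 -21.9 232.4]
```

Call:
move_arm --series "0.3 -0.22 -0.04 0.005 0.004 0.001 -1;0.5 0 0 0 0 0 -1;0.5 0 0 0 0 0 -1;0.4 0 0 0 0 0 -1;0.13 0 0 0 0 0 -1;0 0 0 0 0 0 -1"

```text
t: 5.32
position: [617.1, 26.6, 80.7]
tcp_rot: [-15.1, 90.0, -24.9]
wrist_force: [0.5, -0.5, 0.9]
finger_gap: 0.0
```

```bash
python3 -c "
from h import *
need(loc(11,-40,72))
c=r.read_camera('scene');cv2.imwrite('pics/btn.png',cv2.resize(c['frame'][200:320,200:340],None,fx=4,fy=4))"
```

```text
t 5.33 pos [617.1  26.6  80.7] F [ 0.47 -0.54  0.86] gap 0.0 j [ 2. 19. -6. 65. -0. 12.]
  tool-axes shift mm [ 8.7 -5.8 -1.7] turn units [0.004 0.    0.   ] reader-frame pos [ 12.7 -34.2  80.7]
```

View pics/btn.png

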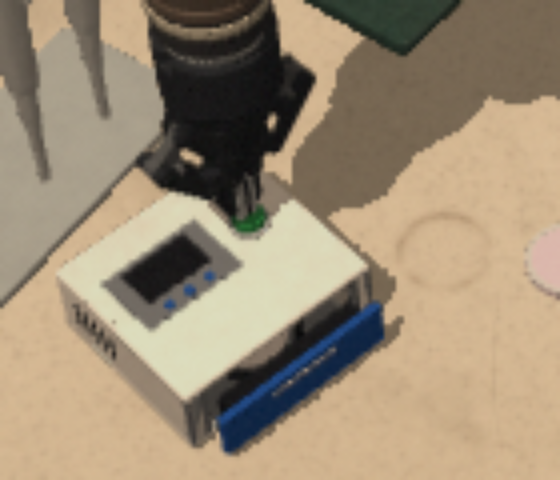

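The closed fingertips hang just above the green button, at crop (248,210). I'll make the last sideways correction and then press.

Call:
move_arm --series "0 -0.072 -0.02 0 0 0 -1;0.05 0 0 0 0 0 -1;0.03 0 0 0 0 0 -1;0.02 0 0 0 0 0 -1"

```text
t: 5.88
position: [617.1, 20.7, 77.1]
tcp_rot: [10.0, 89.5, 0.3]
wrist_force: [-0.3, 0.4, -0.6]
finger_gap: -0.001
```

Call:
move_arm --series "0.013 0 0 0 0 0 -1;0.013 0 0 0 0 0 -1;0 0 0 0 0 0 -1"

```text
t: 6.25
position: [617.1, 20.8, 74.7]
tcp_rot: [10.1, 89.6, 0.4]
wrist_force: [0.8, 0.1, -0.0]
finger_gap: 0.002
```

Call:
move_arm --series "0.013 0 0 0 0 0 -1;0.013 0 0 0 0 0 -1"

```text
t: 6.5
position: [617.1, 20.8, 72.5]
tcp_rot: [10.3, 89.6, 0.6]
wrist_force: [0.3, -0.1, -0.1]
finger_gap: 0.002
```

Call:
move_arm --series "0.013 0 0 0 0 0 -1;0.013 0 0 0 0 0 -1;0.013 0 0 0 0 0 -1"

```text
t: 6.88
position: [617.2, 20.8, 70.3]
tcp_rot: [9.9, 89.5, 0.2]
wrist_force: [-1.0, -0.5, 4.7]
finger_gap: 0.003
```

Call:
move_arm --series "0.013 0 0 0 0 0 -1;0.013 0 0 0 0 0 -1"

```text
t: 7.12
position: [617.2, 20.8, 68.5]
tcp_rot: [10.2, 89.5, 0.5]
wrist_force: [-0.9, -1.0, 4.0]
finger_gap: 0.003
```

```bash
python3 -c "
from h import *
c=r.read_camera('top');need(loc(11,-40,72))
for d in r.pinpoint('top','tray_front'): print(d['xyz'])"
```

```text
t 7.17 pos [617.2  20.8  68.3] F [-0.71 -0.32  3.64] gap 0.001 j [ 2. 19. -8. 63. -0. 12.]
  tool-axes shift mm [-3.7 -0.1 -2.8] turn units [ 0.004  0.005 -0.001] reader-frame pos [ 13.8 -39.9  68.3]
[529.4, 279.1, 37.5]
```

Call:
move_arm --series "0.01 0 0 0 0 0 -1;0 0 0 0 0 0 -1"

```text
t: 7.48
position: [617.2, 20.8, 67.1]
tcp_rot: [10.1, 89.5, 0.4]
wrist_force: [-1.5, 0.1, 4.3]
finger_gap: 0.001
```

```bash
python3 -c "
from h import *
c=r.read_camera('top');need(loc(11,-40,72))
cv2.imwrite('pics/tray.png',cv2.resize(c['frame'][140:290,190:320],None,fx=4,fy=4))
im=c['frame'].astype(int);m=(im[...,0]>im[...,2]+50);m[:170]=0;m[300:]=0;m[:,205:][:, 100:]=0;m[:,:205]=0
ys,xs=np.where(m)
if len(xs): print(len(xs),cv2.minAreaRect(np.array([np.c_[X,Y,Z].T@(ray(c,(x,y),49)-C) for x,y in zip(xs,ys)],np.float32)[:,:2]))"
```

```text
t 7.53 pos [617.3  20.8  67.2] F [-0.22  0.6   3.8 ] gap 0.002 j [ 2. 19. -8. 62. -0. 12.]
  tool-axes shift mm [-4.8 -0.1 -2.8] turn units [ 0.004  0.005 -0.001] reader-frame pos [ 13.9 -39.9  67.2]
```

View pics/tray.png

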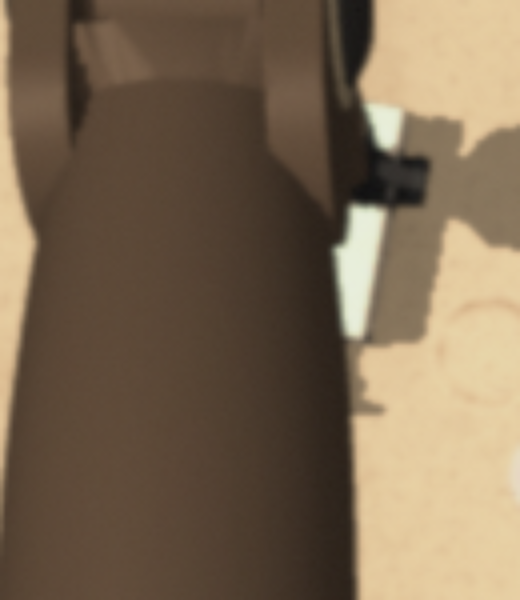

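The arm hides the reader from the top camera, and the shadow suggests the tray is still shut. I'll press a little further and use the scene camera.

Call:
move_arm --series "0.013 0 0 0 0 0 -1;0 0 0 0 0 0 -1"

```text
t: 7.78
position: [617.3, 20.8, 66.5]
tcp_rot: [9.9, 89.5, 0.2]
wrist_force: [-1.6, -0.1, 4.7]
finger_gap: -0.001
```

```bash
cat >> h.py <<'E'
def blue():
    c=r.read_camera('scene'); im=c['frame'].astype(int); m=(im[...,0]>im[...,2]+50); m[:265]=0;m[365:]=0;m[:,:222]=0;m[:,330:]=0
    ys,xs=np.where(m); print('blue',len(xs),xs.mean().round(1),ys.mean().round(1),'shut pred',proj(c,loc(-89,0,30)).round(),'out pred',proj(c,loc(-171,0,30)).round()); return c
E
python3 -c "
from h import *
need(loc(11,-40,72)); blue()"
```

```text
t 7.78 pos [617.3  20.8  66.5] F [-1.63 -0.14  4.7 ] gap -0.001 j [ 2. 19. -8. 62. -0. 12.]
  tool-axes shift mm [-5.6 -0.1 -2.9] turn units [ 0.004  0.006 -0.001] reader-frame pos [ 13.9 -39.9  66.5]
blue 336 289.5 309.0 shut pred [277. 295.] out pred [299. 316.]
```

Call:
move_arm --series "-0.1 0 0 0 0 0 -1;-0.4 0 0 0 0 0 -1;-0.5 0 0 0 0 0 -1;-0.5 0 0 0 0 0 0.5;-0.3 0 0 0 0 0 0.5"

```text
t: 8.45
position: [614.7, 20.8, 211.7]
tcp_rot: [8.3, 89.8, -1.4]
wrist_force: [-0.1, -0.4, -0.5]
finger_gap: 0.419
```

```bash
python3 -c "
from h import *
need([456,-331,60]); c=blue()
cv2.imwrite('pics/out.png',cv2.resize(c['frame'][200:360,200:360],None,fx=3.7,fy=3.7,interpolation=cv2.INTER_CUBIC))"
```

```text
t 8.45 pos [614.7  20.8 211.7] F [-0.09 -0.39 -0.48] gap 0.419 j [ 2. 17.  7. 80. -0. 12.]
  tool-axes shift mm [ 151.3 -373.6  -97.4] turn units [ 0.004  0.002 -0.   ] reader-frame pos [ 11.4 -40.3 211.7]
blue 292 292.9 312.1 shut pred [277. 295.] out pred [299. 316.]
```

View pics/out.png

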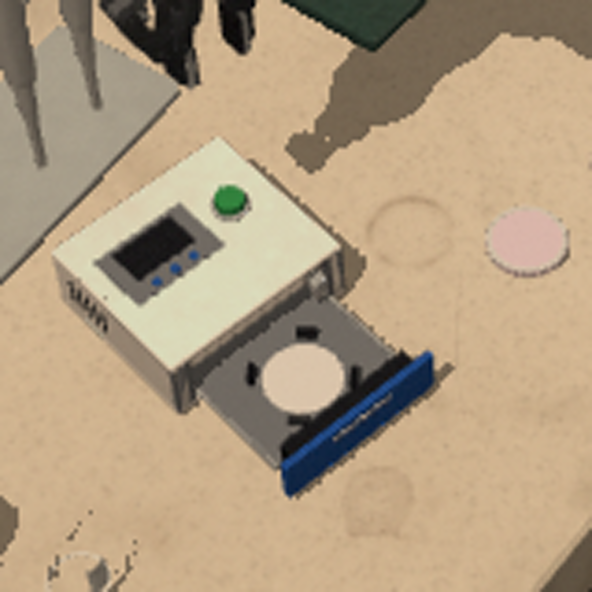

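The tray has sprung fully out. The nest is at crop (304,379) and the button is back up. Next is the dish.

Call:
move_arm --series "0 -0.6 -0.16 0 0 0 0.7;0 -0.6 -0.16 0 0 0 0.7;0 -0.6 -0.16 0 0 0 0.7;0 -0.6 -0.16 0 0 0 0.7;0 -0.6 -0.16 0 0 0 0.7;0 -0.6 -0.16 0 0 0 0.7;0.2 -0.6 -0.16 0 0 0 0.7;0.5 -0.3 -0.08 0 0 0 0.7;0.5 0 0 0 0 0 0.7;0 0 0 0 0 0 0.7"

```text
t: 9.75
position: [457.0, -328.3, 112.3]
tcp_rot: [11.3, 89.6, 1.7]
wrist_force: [0.4, 0.3, 0.8]
finger_gap: 0.849
```

```bash
python3 -c "
from h import *
need([455.5,-330.5,40]); s=r.read_camera('scene'); c=r.read_camera('top')
print('nest scene',np.c_[X,Y,Z].T@(ray(s,(282.2,302.4),19)-C))
im=c['frame'].astype(int);m=(im[...,0]>im[...,2]+40);m[:200]=0;m[300:]=0;m[:,310:]=0;m[:,200:]&=True;m[:,:200]=0
ys,xs=np.where(m);print('blue top',len(xs),cv2.minAreaRect(np.array([np.c_[X,Y,Z].T@(ray(c,(x,y),49)-C) for x,y in zip(xs,ys)],np.float32)[:,:2]))
for d in r.pinpoint('top','tray_nest')+r.pinpoint('scene','tray_nest'): print(np.c_[X,Y,Z].T@(np.array(d['xyz'])-C),d['confidence'])
a=cv2.resize(c['frame'][150:270,200:310],(550,600),interpolation=cv2.INTER_CUBIC);cv2.imwrite('pics/nest.png',a)"
```

```text
t 9.75 pos [ 457.  -328.3  112.3] F [0.38 0.25 0.81] gap 0.849 j [-36.  12. -11.  66.   0. -26.]
  tool-axes shift mm [72.2 -2.6 -1.6] turn units [ 0.005  0.004 -0.001] reader-frame pos [ -82.7 -411.6  112.3]
nest scene [-108.29537656    0.52553424   19.        ]Traceback (most recent call last):
  File "<string>", line 6, in <module>
    ys,xs=np.where(m);print('blue top',len(xs),cv2.minAreaRect(np.array([np.c_[X,Y,Z].T@(ray(c,(x,y),49)-C) for x,y in zip(xs,ys)],np.float32)[:,:2]))
                                               ~~~~~~~~~~~~~~~^^^^^^^^^^^^^^^^^^^^^^^^^^^^^^^^^^^^^^^^^^^^^^^^^^^^^^^^^^^^^^^^^^^^^^^^^^^^^^^^^^^^^^^
cv2.error: OpenCV(4.12.0) /io/opencv/modules/imgproc/src/convhull.cpp:143: error: (-215:Assertion failed) total >= 0 && (depth == CV_32F || depth == CV_32S) in function 'convexHull'
```

```bash
python3 -c "
from h import *
s=r.read_camera('scene'); c=r.read_camera('top')
L=lambda p:(np.c_[X,Y,Z].T@(np.array(p)-C)).round(1)
for d in r.pinpoint('top','tray_nest')+r.pinpoint('scene','tray_nest')+r.pinpoint('top','tray_front'): print(L(d['xyz']),d['confidence'])
im=c['frame'].astype(int)
# nest disc: light blob in tray
u=proj(c,loc(-109,0,19)); print('nest pred px',u)
m=(im.min(2)>130).astype(np.uint8); x0,y0=np.round(u).astype(int); w=np.zeros_like(m); cv2.circle(w,(int(x0),int(y0)),20,1,-1); m&=w
n,l,st,ce=cv2.connectedComponentsWithStats(m); print(st[:,4],[L(ray(c,k,19)) for k in ce[1:]])
a=cv2.resize(c['frame'][150:270,200:310],(550,600),interpolation=cv2.INTER_CUBIC);cv2.imwrite('pics/nest.png',a)"
```

```text
[-107.4   -0.8   18.7] 0.96
[-107.7    3.1   22.9] 0.97
[-170.4    2.    36.7] 0.92
nest pred px [246.79236023 238.19932886]
[306704      1      5      1    489] [array([-62.3,   8. ,  19. ]), array([-63. ,  -1.6,  19. ]), array([-63.7, -11.2,  19. ]), array([-108.3,   -0.4,   19. ])]
```

View pics/nest.png

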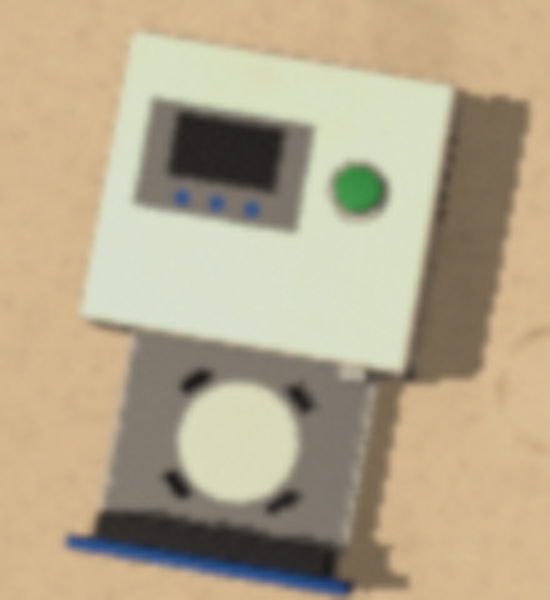

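The nest is at reader-frame (-108.3, -0.2), and both cameras agree. Now I'll go down over the dish.

Call:
move_arm --series "0.35 -0.033 -0.02 0.005 0.004 0 0.7;0.4 0 0 0 0 0 0.7;0.35 0 0 0 0 0 0.7;0.1 0 0 0 0 0 0.7;0 0 0 0 0 0 0.7"

```text
t: 10.72
position: [463.5, -333.5, 24.7]
tcp_rot: [-21.5, 88.9, -31.4]
wrist_force: [0.1, 0.4, 0.4]
finger_gap: 0.85
```

```bash
python3 -c "
from h import *
need([455.5,-330.5,5])"
```

```text
t 10.72 pos [ 463.5 -333.5   24.7] F [0.12 0.42 0.44] gap 0.85 j [-36.  16. -18.  55.   0. -26.]
  tool-axes shift mm [19.6  1.7 -8.8] turn units [0.003 0.011 0.004] reader-frame pos [ -75.4 -415.6   24.7]
```

Call:
move_arm --series "0 0.022 -0.11 0.003 0.011 0.004 0.7;0 0 0 0 0 0 0.7"

```text
t: 10.98
position: [455.8, -330.7, 27.0]
tcp_rot: [-37.4, 89.8, -47.6]
wrist_force: [0.6, -0.3, -0.8]
finger_gap: 0.848
```

```bash
python3 -c "
from h import *
need([455.5,-330.5,5])"
```

```text
t 10.97 pos [ 455.8 -330.7   27. ] F [ 0.6  -0.25 -0.84] gap 0.848 j [-36.  16. -18.  56.  -0. -26.]
  tool-axes shift mm [22.   0.2 -0.4] turn units [-0.001  0.001  0.001] reader-frame pos [ -83.5 -414.3   27. ]
```

Well aligned. I'll go down gently until the fingertips touch the worktop.

Call:
move_arm --series "0.08 0 0 0 0 0 0.7;0.08 0 0 0 0 0 0.7;0.05 0 0 0 0 0 0.7;0 0 0 0 0 0 0.7"

```text
t: 11.48
position: [456.2, -331.2, 9.9]
tcp_rot: [-32.5, 89.7, -42.6]
wrist_force: [-0.2, 0.1, 1.3]
finger_gap: 0.852
```

Call:
move_arm --series "0.03 0 0 0 0 0 0.7;0.02 0 0 0 0 0 0.7;0.02 0 0 0 0 0 0.7"

```text
t: 11.85
position: [456.4, -331.3, 4.0]
tcp_rot: [-32.3, 89.7, -42.5]
wrist_force: [0.6, -0.5, 0.0]
finger_gap: 0.852
```

Call:
move_arm --series "0.02 0 0 0 0 0 0.7;0.02 0 0 0 0 0 0.7"

```text
t: 12.1
position: [456.5, -331.3, 0.7]
tcp_rot: [-32.4, 89.7, -42.5]
wrist_force: [0.8, 0.0, -0.0]
finger_gap: 0.847
```

Call:
move_arm --series "0.018 0 0 0 0 0 0.7;0.018 0 0 0 0 0 0.7"

```text
t: 12.35
position: [456.5, -331.3, -2.4]
tcp_rot: [-32.1, 89.7, -42.2]
wrist_force: [0.4, -1.0, -0.2]
finger_gap: 0.85
```

Call:
move_arm --series "0.018 0 0 0 0 0 0.7;0.018 0 0 0 0 0 0.7"

```text
t: 12.6
position: [456.5, -331.3, -5.4]
tcp_rot: [-31.9, 89.7, -42.0]
wrist_force: [-0.6, -0.1, 0.1]
finger_gap: 0.851
```

Call:
move_arm --series "0.015 0 0 0 0 0 0.7;0.015 0 0 0 0 0 0.7"

```text
t: 12.85
position: [456.5, -331.3, -8.0]
tcp_rot: [-32.3, 89.7, -42.4]
wrist_force: [-0.3, 0.2, -0.3]
finger_gap: 0.85
```

Call:
move_arm --series "-0.03 0 0 0 0 0 0.7;0 0 0 0 0 0 0.7"

```text
t: 13.1
position: [456.5, -331.4, -5.5]
tcp_rot: [-32.1, 89.7, -42.3]
wrist_force: [-0.3, 0.3, -0.2]
finger_gap: 0.852
```

Call:
move_arm --series "0 0 0 0 0 0 0.2;0 0 0 0 0 0 0.2;0 0 0 0 0 0 0.2;0 0 0 0 0 0 0.2"

```text
t: 13.6
position: [456.9, -331.6, -3.9]
tcp_rot: [-28.9, 89.6, -39.0]
wrist_force: [-0.5, 0.6, -0.7]
finger_gap: 0.669
```

Call:
move_arm --series "-0.05 0 0 0 0 0 0.2;-0.1 0 0 0 0 0 0.2;-0.2 0 0 0 0 0 0.2;-0.3 0 0 0 0 0 0.2;-0.3 0 0 0 0 0 0.2;0 0 0 0 0 0 0.2"

```text
t: 14.35
position: [457.0, -331.6, 78.1]
tcp_rot: [-28.1, 89.5, -38.2]
wrist_force: [0.5, 0.1, -0.0]
finger_gap: 0.668
```

```bash
python3 -c "
from h import *
need(loc(-108.3,0,90)); c=r.read_camera('scene')
print(proj(c,r.sense()['position']))
cv2.imwrite('pics/held.png',cv2.resize(c['frame'][120:280,320:460],None,fx=3.7,fy=3.7,interpolation=cv2.INTER_CUBIC))"
```

```text
t 14.35 pos [ 457.  -331.6   78.1] F [ 0.51  0.14 -0.04] gap 0.668 j [-36.  14. -14.  62.  -0. -26.]
  tool-axes shift mm [-13.7 414.8 -26.4] turn units [-0.001  0.005  0.002] reader-frame pos [ -82.1 -414.9   78.1]
[390.4878733  197.45567333]
```

View pics/held.png

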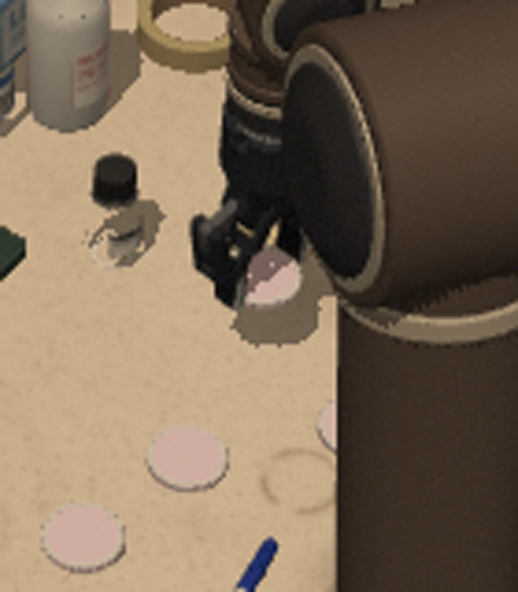

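The dish is in the gripper at crop (270,275), level and off the worktop. I'll carry it over the nest.

Call:
move_arm --series "-0.3 0.2 0 0 0.005 0.002 0.2;-0.1 0.5 -0.03 0 0 0 0.2;0 0.62 -0.04 0 0 0 0.2;0 0.62 -0.04 0 0 0 0.2;0 0.62 -0.04 0 0 0 0.2;0 0.62 -0.04 0 0 0 0.2;0 0.62 -0.04 0 0 0 0.2;0 0.62 -0.04 0 0 0 0.2;0 0.4 -0.03 0 0 0 0.2;0 0.2 0 0 0 0 0.2;0 0 0 0 0 0 0.2"

```text
t: 15.78
position: [500.8, 80.3, 101.3]
tcp_rot: [-179.4, 89.2, 170.3]
wrist_force: [-0.5, 0.3, -0.2]
finger_gap: 0.671
```

```bash
python3 -c "
from h import *
need(loc(-108.3,0,60))"
```

```text
t 15.78 pos [500.8  80.3 101.3] F [-0.51  0.26 -0.21] gap 0.671 j [  9.   8. -18.  65.   0.  19.]
  tool-axes shift mm [41.3  1.8  3.4] turn units [-0.002 -0.009  0.   ] reader-frame pos [-111.2   -1.7  101.3]
```

Call:
move_arm --series "0 0.022 0.06 -0.002 -0.009 0 0.2;0.3 0 0 0 0 0 0.2;0.3 0 0 0 0 0 0.2;0.05 0 0 0 0 0 0.2;0 0 0 0 0 0 0.2"

```text
t: 16.4
position: [507.4, 75.8, 48.8]
tcp_rot: [-13.7, 89.7, -24.2]
wrist_force: [-0.2, -0.0, -0.4]
finger_gap: 0.669
```

```bash
python3 -c "
from h import *
need(loc(-108.3,0,15)); L=lambda p:(np.c_[X,Y,Z].T@(np.array(p)-C)).round(1)
c=r.read_camera('scene'); t=r.read_camera('top'); z=r.sense()['position'][2]+3.9
print([ (L(ray(c,proj(c,loc(-108.3,0,19)),19)))])
for n,cc in(('scene',c),('top',t)):
  for d in r.trace(n,'dish_center'):
    ys,xs=np.where(d['mask']); print(n,len(xs),xs.mean().round(),ys.mean().round(),L(ray(cc,(xs.mean(),ys.mean()),z+7)))
  for d in r.pinpoint(n,'dish_center'): print(n,'pp',L(d['xyz']),round(d['confidence'],2))
a=np.hstack([cv2.resize(c['frame'][240:360,220:340],(400,400),interpolation=cv2.INTER_CUBIC),cv2.resize(t['frame'][180:280,190:290],(400,400))]);cv2.imwrite('pics/over.png',a)"
```

```text
t 16.40 pos [507.4  75.8  48.8] F [-0.22 -0.03 -0.42] gap 0.669 j [  9.  10. -23.  57.  -0.  19.]
  tool-axes shift mm [33.7  5.  -4.6] turn units [-0.005  0.003  0.001] reader-frame pos [-103.9   -5.    48.8]
[array([-108.3,   -0. ,   19. ])]
scene 307 284.0 291.0 [-107.8   -7.5   60.1]
scene 366 342.0 265.0 [-147.6 -168.3   60.1]
scene 313 370.0 244.0 [-149.3 -269.8   60.1]
scene 158 412.0 234.0 [-201.1 -372.4   60.1]
scene pp [-109.6   -4.5   56.8] 0.73
scene pp [-189.4 -413.3    3.2] 0.73
scene pp [-117.4 -198.4    0.7] 0.7
scene pp [-117.4 -301.3    8. ] 0.53
top 501 416.0 303.0 [-186.7 -406.3   60.1]
top 539 330.0 258.0 [-121.5 -197.4   60.1]
top 467 374.0 267.0 [-123.1 -299.3   60.1]
top 218 439.0 192.0 [  68.6 -416.7   60.1]
top pp [-188.9 -417.     3.9] 0.94
top pp [-117.7 -196.5    4.9] 0.86
top pp [-120.7 -300.     2.2] 0.81
top pp [-104.5   -5.    56.1] 0.4
```

View pics/over.png

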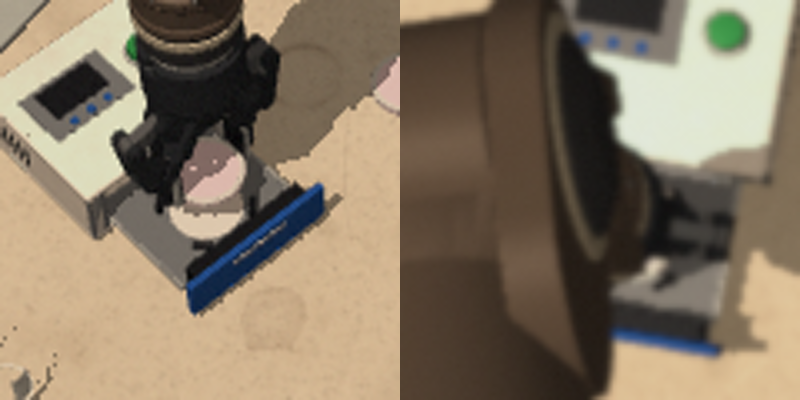

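```bash
python3 -c "
from h import *
from scipy.optimize import least_squares as ls
L=lambda p:(np.c_[X,Y,Z].T@(np.array(p)-C))
c=r.read_camera('scene')
S=L(r.sense()['position']);print('tcp',S)
for d in r.trace('scene','dish_center')[:4]:
  m=d['mask'].astype(np.uint8); k=max(cv2.findContours(m,0,cv2.CHAIN_APPROX_NONE)[0],key=len)[:,0]
  held=k[:,0].mean()<310
  cy=k[:,1].mean(); k=k[k[:,1]>cy-(0 if held else 0)]
  for zt in ((57.7,60.7) if held else (8,)):
    P=np.array([L(ray(c,q,zt))[:2] for q in k])
    f=ls(lambda v:np.hypot(*(P-v).T)-30,P.mean(0),loss='soft_l1'); print('held' if held else 'other',zt,f.x.round(1),np.abs(f.fun).mean().round(2),len(k), (C+f.x[0]*X+f.x[1]*Y).round(1)[:2])
"
```

```text
tcp [-103.86476779   -4.05769847   49.02364476]
other 8 [-120.6 -300.8] 0.87 28 [ 439.1 -212.5]
held 57.7 [-101.6   -7.4] 3.3 28 [509.3  73. ]
held 60.7 [-103.2   -6.2] 3.31 28 [507.9  74.5]
other 8 [-120.4 -195.5] 0.64 29 [ 457.8 -108.9]
other 8 [-169.6 -413.3] 6.84 21 [ 371.2 -314.6]
```

Call:
move_arm --series "0 0.05 -0.03 -0.005 0.003 0.001 0.2;0.05 0 0 0 0 0 0.2;0 0 0 0 0 0 0.2"

```text
t: 17.18
position: [505.8, 81.7, 44.7]
tcp_rot: [80.5, 89.9, 70.6]
wrist_force: [-0.1, -0.4, -0.9]
finger_gap: 0.671
```

```bash
python3 -c "
from h import *
need(loc(-106.3,0,15.5))"
```

```text
t 17.18 pos [505.8  81.7  44.7] F [-0.15 -0.37 -0.86] gap 0.671 j [  9.  10. -23.  57.   0.  19.]
  tool-axes shift mm [29.2 -0.5  0.2] turn units [ 0.002  0.    -0.001] reader-frame pos [-106.5    0.5   44.7]
```

Call:
move_arm --series "0.06 0 0 0 0 0 0.2;0.06 0 0 0 0 0 0.2;0.05 0 0 0 0 0 0.2;0 0 0 0 0 0 0.2"

```text
t: 17.68
position: [505.5, 81.6, 29.7]
tcp_rot: [132.8, 89.9, 122.9]
wrist_force: [-0.3, 0.1, 0.1]
finger_gap: 0.671
```

```bash
python3 -c "
from h import *
need(loc(-106.3,0,15.5))
c=r.read_camera('scene');cv2.imwrite('pics/low.png',cv2.resize(c['frame'][260:330,240:330],None,fx=8,fy=8,interpolation=cv2.INTER_CUBIC))"
```

```text
t 17.68 pos [505.5  81.6  29.7] F [-0.32  0.14  0.09] gap 0.671 j [  9.  10. -24.  55.   0.  19.]
  tool-axes shift mm [14.2 -0.4  0.5] turn units [ 0.002 -0.    -0.   ] reader-frame pos [-106.8    0.4   29.7]
```

View pics/low.png

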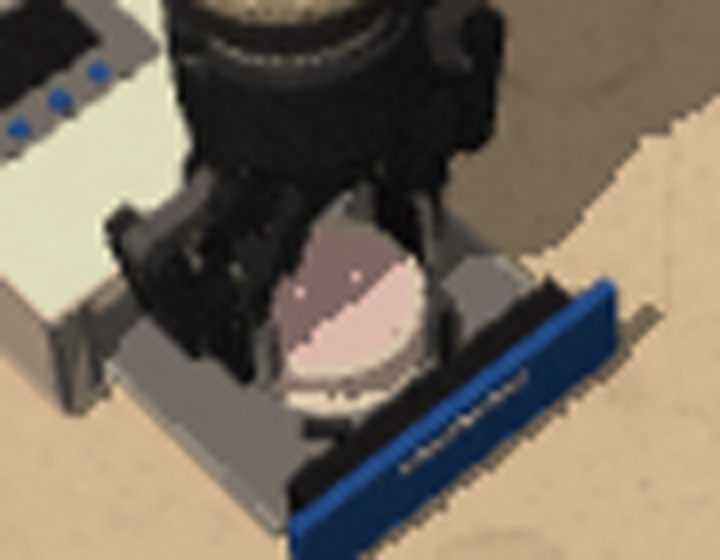

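```bash
python3 -c "
from h import *
c=r.read_camera('scene'); a=np.linspace(0,6.28,200)
def ext(x,y,z,R=30):
  p=np.array([proj(c,loc(x+R*np.cos(t),y+R*np.sin(t),z)) for t in a]); p=(p-[240,260])*8
  return 'L %.0f R %.0f T %.0f B %.0f'%(p[:,0].min(),p[:,0].max(),p[:,1].min(),p[:,1].max())
for z in(40,42):
  for x in(-111,-109,-107,-105): print(z,x,ext(x,0.4,z))
print('nest disc',ext(-108.3,0,19,28), 'front plate top corners',[((proj(c,loc(-171,y,49))-[240,260])*8).round() for y in(-65,65)])
"
```

```text
40 -111 L 242 R 436 T 227 B 389
40 -109 L 238 R 432 T 223 B 385
40 -107 L 234 R 428 T 219 B 381
40 -105 L 230 R 424 T 215 B 377
42 -111 L 242 R 436 T 223 B 386
42 -109 L 238 R 432 T 219 B 382
42 -107 L 234 R 427 T 216 B 378
42 -105 L 229 R 423 T 212 B 374
nest disc L 249 R 428 T 264 B 414 front plate top corners [array([626., 288.]), array([303., 538.])]
```

Call:
move_arm --series "0.03 -0.005 -0.012 0 0 0 0.2;0.03 0 0 0 0 0 0.2;0.02 0 0 0 0 0 0.2;0 0 0 0 0 0 0.2"

```text
t: 18.27
position: [504.9, 81.4, 23.6]
tcp_rot: [61.0, 89.9, 51.1]
wrist_force: [-0.7, 0.4, -0.4]
finger_gap: 0.672
```

Call:
move_arm --series "0.018 0 0 0 0 0 0.2;0.018 0 0 0 0 0 0.2"

```text
t: 18.52
position: [505.1, 81.5, 20.7]
tcp_rot: [53.6, 89.9, 43.7]
wrist_force: [0.8, -0.2, -0.7]
finger_gap: 0.671
```

Call:
move_arm --series "0.015 0 0 0 0 0 0.2;0.015 0 0 0 0 0 0.2"

```text
t: 18.77
position: [505.1, 81.5, 18.1]
tcp_rot: [51.1, 89.9, 41.2]
wrist_force: [0.6, 0.8, -0.8]
finger_gap: 0.67
```

Call:
move_arm --series "0.014 0 0 0 0 0 0.2;0.014 0 0 0 0 0 0.2"

```text
t: 19.02
position: [505.1, 81.5, 15.7]
tcp_rot: [51.9, 89.9, 41.9]
wrist_force: [-0.2, -0.1, 0.2]
finger_gap: 0.671
```

Call:
move_arm --series "0.012 0 0 0 0 0 0.2;0 0 0 0 0 0 0.2"

```text
t: 19.27
position: [505.1, 81.5, 14.8]
tcp_rot: [50.2, 89.9, 40.3]
wrist_force: [-0.1, 0.3, 0.8]
finger_gap: 0.673
```

Call:
move_arm --series "0.012 0 0 0 0 0 0.2;0 0 0 0 0 0 0.2"

```text
t: 19.52
position: [505.5, 81.5, 14.9]
tcp_rot: [30.9, 89.9, 21.0]
wrist_force: [0.3, -0.3, 0.2]
finger_gap: 0.672
```

Call:
move_arm --series "0.012 0 0 0 0 0 0.2;0 0 0 0 0 0 0.2"

```text
t: 19.77
position: [505.8, 81.5, 14.8]
tcp_rot: [25.0, 89.8, 15.1]
wrist_force: [0.0, 0.4, 0.8]
finger_gap: 0.669
```

It has settled at TCP z 14.8, which matches the pick height plus the nest floor. Releasing.

Call:
move_arm --series "0 0 0 0 0 0 0.5;0 0 0 0 0 0 0.6;0 0 0 0 0 0 0.6"

```text
t: 20.15
position: [505.7, 81.5, 14.3]
tcp_rot: [27.2, 89.8, 17.3]
wrist_force: [0.7, 1.1, -0.6]
finger_gap: 0.796
```

Call:
move_arm --series "-0.05 0 0 0 0 0 0.6;-0.1 0 0 0 0 0 0.6;-0.2 0 0 0 0 0 0.6;-0.4 0 0 0 0 0 0.6;-0.5 0 0 0 0 0 0.2;-0.2 -0.3 0 0 0 0 -1;0 -0.6 -0.2 0 0 0 -1;0 -0.6 -0.5 0 0 0 -1;0 -0.4 -0.5 0 0 0 -1;0 0 0 0 0 0 -1"

```text
t: 21.4
position: [384.1, -55.3, 143.0]
tcp_rot: [7.1, 89.2, -2.7]
wrist_force: [0.2, -0.2, 0.3]
finger_gap: 0.002
```

```bash
python3 -c "
from h import *
need(loc(-190,0,100)); L=lambda p:(np.c_[X,Y,Z].T@(np.array(p)-C)).round(1)
c=r.read_camera('scene');t=r.read_camera('top')
for n in('scene','top'):
  for d in r.pinpoint(n,'dish_center')+r.pinpoint(n,'tray_front'): print(n,L(d['xyz']),round(d['confidence'],2))
a=np.hstack([cv2.resize(c['frame'][240:360,230:350],(400,500),interpolation=cv2.INTER_CUBIC),cv2.resize(t['frame'][170:270,200:280],(400,500),interpolation=cv2.INTER_CUBIC)]);cv2.imwrite('pics/placed.png',a)"
```

```text
t 21.40 pos [384.1 -55.3 143. ] F [ 0.21 -0.22  0.31] gap 0.002 j [ -8.  -7. -28.  69.   0.   2.]
  tool-axes shift mm [ 43.4 155.5  12.5] turn units [ 0.003  0.009 -0.001] reader-frame pos [-202.3 -155.7  143. ]
scene [-110.5    1.2   22.1] 0.85
scene [-189.1 -413.     3.2] 0.81
scene [-120.2 -194.6    4.5] 0.71
scene [-118.9 -302.3    8.3] 0.54
scene [-117.1  198.    36.2] 0.18
top [-103.1    1.9   19.6] 0.9
top [-189.8 -417.8    4.3] 0.9
top [-119.3 -195.5    5.2] 0.86
top [-119.4 -302.3    3.2] 0.56
top [-1.703e+02 -1.000e-01  3.200e+01] 0.97
```

View pics/placed.png

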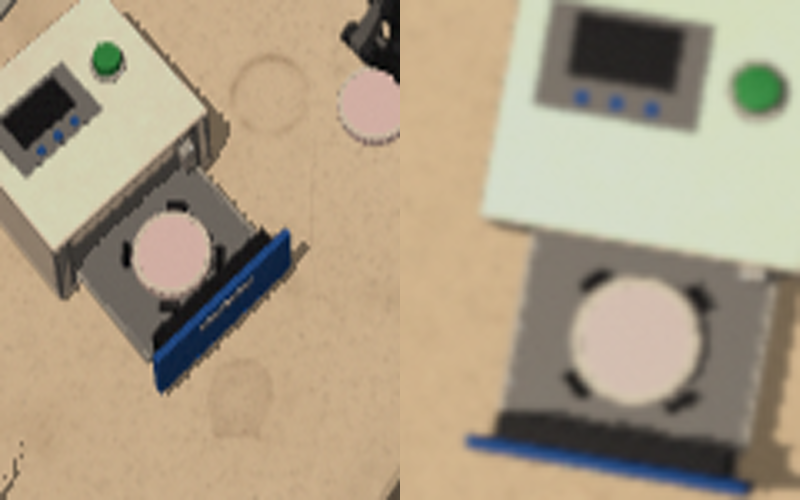

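The dish sits flat among all four guides in both views. I'll bring the closed fingers in front of the tray plate.

Call:
move_arm --series "0 0.5 0 0.003 0.009 0 -1;0 0.6 0 0 0 0 -1;0 0.6 0 0 0 0 -1;0 0.25 0 0 0 0 -1;0.2 0 -0.04 0 0 0 -1;0.4 0 0 0 0 0 -1;0.4 0 0 0 0 0 -1;0 0 0 0 0 0 -1"

```text
t: 22.7
position: [412.6, 107.6, 55.7]
tcp_rot: [-169.3, 89.6, -178.9]
wrist_force: [0.5, -0.5, 0.6]
finger_gap: 0.0
```

```bash
python3 -c "
from h import *
need(loc(-190,0,23))"
```

```text
t 22.70 pos [412.6 107.6  55.7] F [ 0.46 -0.48  0.57] gap 0.0 j [ 15.   1. -32.  58.   0.  24.]
  tool-axes shift mm [32.6 -9.7 13. ] turn units [ 0.006 -0.005  0.001] reader-frame pos [-202.9    9.6   55.7]
```

Call:
move_arm --series "0.2 -0.12 0 0.006 -0.005 0.001 -1;0.2 0 0 0 0 0 -1;0 0 0.05 0 0 0 -1;0 0 0 0 0 0 -1"

```text
t: 23.2
position: [416.5, 96.1, 25.8]
tcp_rot: [8.5, 89.8, -1.6]
wrist_force: [0.7, -0.7, 0.7]
finger_gap: -0.001
```

```bash
python3 -c "
from h import *
need(loc(-184,0,23))"
```

```text
t 23.20 pos [416.5  96.1  25.8] F [ 0.68 -0.7   0.66] gap -0.001 j [ 13.   2. -35.  53.  -0.  23.]
  tool-axes shift mm [ 2.8  1.  13. ] turn units [-0.001  0.002 -0.   ] reader-frame pos [-197.    -1.    25.8]
```

Call:
move_arm --series "0 0.01 0.04 0 0 0 -1;0 0 0.04 0 0 0 -1;0 0 0.04 0 0 0 -1;0 0 0.04 0 0 0 -1;0 0 0.05 0 0 0 -1;0 0 0.05 0 0 0 -1;0 0 0.05 0 0 0 -1"

```text
t: 24.08
position: [442.2, 92.9, 27.6]
tcp_rot: [45.6, 89.8, 35.4]
wrist_force: [-3.8, 0.4, 3.3]
finger_gap: 0.001
```

Call:
move_arm --series "0 0 0.06 0 0 0 -1;0 0 0.06 0 0 0 -1;0 0 0.06 0 0 0 -1;0 0 0.06 0 0 0 -1;0 0 0.06 0 0 0 -1"

```text
t: 24.7
position: [466.4, 88.6, 27.6]
tcp_rot: [89.5, 89.9, 79.4]
wrist_force: [-5.4, 1.8, 4.8]
finger_gap: 0.001
```

```bash
python3 -c "
from h import *
need(loc(-102,0,25)); c=r.read_camera('top')
for d in r.pinpoint('top','tray_front'): print((np.c_[X,Y,Z].T@(np.array(d['xyz'])-C)).round(1))"
```

```text
t 24.70 pos [466.4  88.6  27.6] F [-5.37  1.85  4.81] gap 0.001 j [ 11.   7. -29.  54.   0.  21.]
  tool-axes shift mm [ 2.6 -0.4 44.5] turn units [-0.     0.    -0.001] reader-frame pos [-146.5    0.4   27.6]
[-136.1    1.3   34. ]
```

Call:
move_arm --series "-0.01 0 0.06 0 0 0 -1;0 0 0.06 0 0 0 -1;0 0 0.06 0 0 0 -1;0 0 0.06 0 0 0 -1;0 0 0.06 0 0 0 -1;0 0 0.06 0 0 0 -1;0 0 0.04 0 0 0 -1"

```text
t: 25.68
position: [495.2, 83.4, 27.1]
tcp_rot: [159.1, 89.6, 149.0]
wrist_force: [-6.6, 1.3, 5.5]
finger_gap: -0.001
```

```bash
cat > p.py <<'E'
from h import *
s=r.sense(); q=np.c_[X,Y,Z].T; print("t %.2f"%s["t"],"local",(q@(s["position"]-C)).round(2),"F",(q@s["wrist_force"]).round(2))
E
python3 p.py
```

```text
t 25.68 local [-117.26    0.35   27.12] F [-6.74  0.08  5.54]
```

Call:
move_arm --series "-0.01 0 0.04 0 0 0 -1;0 0 0.04 0 0 0 -1;0 0 0.04 0 0 0 -1;0 0 0.03 0 0 0 -1"

```text
t: 26.18
position: [504.1, 81.7, 26.8]
tcp_rot: [168.1, 89.2, 158.1]
wrist_force: [-6.3, 1.9, 5.7]
finger_gap: 0.003
```

Call:
move_arm --series "-0.01 0 0.02 0 0 0 -1;0 0 0.02 0 0 0 -1"

```text
t: 26.42
position: [505.1, 81.5, 26.7]
tcp_rot: [170.6, 88.9, 160.6]
wrist_force: [-7.3, 1.5, 6.2]
finger_gap: -0.003
```

```bash
python3 p.py
```

```text
t 26.43 local [-107.24    0.22   26.66] F [-7.44  0.19  6.16]
```

```bash
echo 'need(loc(-100,0,27))' >> p.py; python3 p.py
```

```text
t 26.43 local [-107.24    0.22   26.66] F [-7.44  0.19  6.16]
t 26.43 pos [505.1  81.5  26.7] F [-7.3   1.49  6.16] gap -0.003 j [  9.  11. -24.  56.   1.  19.]
  tool-axes shift mm [-0.5 -0.2  7.2] turn units [ 0.001 -0.012 -0.002] reader-frame pos [-107.2    0.2   26.7]
```

Call:
move_arm --series "-0.012 0 0.03 0 -0.012 0 -1;0 0 0.03 0 -0.005 0 -1"

```text
t: 26.68
position: [507.1, 81.1, 26.2]
tcp_rot: [43.9, 89.7, 34.0]
wrist_force: [-7.7, 2.0, 5.5]
finger_gap: 0.002
```

```bash
python3 p.py
```

```text
t 26.68 local [-105.14    0.17   26.18] F [-7.91  0.6   5.45]
t 26.68 pos [507.1  81.1  26.2] F [-7.68  1.97  5.45] gap 0.002 j [  9.  11. -25.  54.   0.  19.]
  tool-axes shift mm [-0.8 -0.2  5.1] turn units [ 0.002  0.002 -0.002] reader-frame pos [-105.1    0.2   26.2]
```

Call:
move_arm --series "-0.012 0 0.028 0 -0.003 0 -1;0 0 0.028 0 -0.004 0 -1"

```text
t: 26.92
position: [508.6, 80.8, 25.9]
tcp_rot: [20.2, 89.5, 10.3]
wrist_force: [-7.4, 1.9, 6.1]
finger_gap: -0.001
```

Call:
move_arm --series "-0.012 0 0.028 0 -0.004 0 -1;0 0 0.028 0 -0.004 0 -1"

```text
t: 27.18
position: [510.0, 80.4, 25.6]
tcp_rot: [12.2, 89.1, 2.3]
wrist_force: [-8.0, 1.3, 6.7]
finger_gap: -0.003
```

```bash
python3 p.py
```

```text
t 27.18 local [-1.0215e+02  2.0000e-02  2.5570e+01] F [-8.1  -0.11  6.66]
t 27.18 pos [510.   80.4  25.6] F [-7.99  1.31  6.66] gap -0.003 j [  9.  10. -25.  54.  -0.  19.]
  tool-axes shift mm [-1.4 -0.   2.2] turn units [ 0.002  0.01  -0.002] reader-frame pos [-102.2    0.    25.6]
```

Call:
move_arm --series "-0.015 0 0.03 0 0.006 0 -1"

```text
t: 27.3
position: [510.3, 80.3, 25.9]
tcp_rot: [58.8, 89.8, 48.9]
wrist_force: [-7.7, 4.3, -0.3]
finger_gap: 0.002
```

Call:
move_arm --series "-0.012 0 0.03 0 0.003 0 -1"

```text
t: 27.42
position: [510.6, 80.3, 25.9]
tcp_rot: [152.4, 89.5, 142.6]
wrist_force: [-8.9, 2.6, 2.8]
finger_gap: -0.002
```

Call:
move_arm --series "-0.012 0 0.03 0 0 0 -1"

```text
t: 27.55
position: [510.8, 80.3, 25.9]
tcp_rot: [161.5, 89.3, 151.7]
wrist_force: [-9.9, 3.8, 3.6]
finger_gap: -0.001
```

```bash
python3 p.py
```

```text
t 27.55 local [-1.0141e+02  1.0000e-02  2.5920e+01] F [-10.45   1.95   3.62]
t 27.55 pos [510.8  80.3  25.9] F [-9.94  3.75  3.62] gap -0.001 j [  9.  12. -24.  55.   0.  18.]
  tool-axes shift mm [-1.1 -0.   1.4] turn units [ 0.003 -0.008 -0.003] reader-frame pos [-101.4    0.    25.9]
```

Call:
move_arm --series "-0.01 0 0.035 0 -0.006 0 -1"

```text
t: 27.68
position: [511.2, 80.2, 25.9]
tcp_rot: [150.4, 89.5, 140.6]
wrist_force: [-10.4, 2.8, 5.5]
finger_gap: -0.003
```

Call:
move_arm --series "-0.01 0 0.035 0 -0.004 0 -1"

```text
t: 27.8
position: [511.5, 80.2, 25.8]
tcp_rot: [143.2, 89.6, 133.5]
wrist_force: [-10.2, 3.1, 5.6]
finger_gap: -0.002
```

```bash
python3 p.py
```

```text
t 27.80 local [-100.69    0.     25.82] F [-10.62   1.3    5.62]
t 27.80 pos [511.5  80.2  25.8] F [-10.23   3.14   5.62] gap -0.002 j [  9.  11. -24.  55.   0.  18.]
  tool-axes shift mm [-1.2 -0.   0.7] turn units [ 0.004 -0.004 -0.003] reader-frame pos [-100.7    0.    25.8]
```

Call:
move_arm --series "-0.01 0 0.04 0 -0.004 0 -1"

```text
t: 27.92
position: [511.9, 80.1, 25.9]
tcp_rot: [135.1, 89.6, 125.4]
wrist_force: [-12.0, 4.2, 5.7]
finger_gap: 0.0
```

Call:
move_arm --series "-0.01 0 0.04 0 -0.004 0 -1"

```text
t: 28.05
position: [512.3, 80.0, 25.8]
tcp_rot: [127.7, 89.6, 118.0]
wrist_force: [-11.5, 3.7, 5.4]
finger_gap: 0.003
```

Call:
move_arm --series "-0.01 0 0.04 0 -0.004 0 -1"

```text
t: 28.18
position: [512.5, 80.0, 25.8]
tcp_rot: [120.9, 89.6, 111.3]
wrist_force: [-12.1, 3.3, 6.2]
finger_gap: 0.003
```

Call:
move_arm --series "-0.01 0 0.045 0 -0.004 0 -1"

```text
t: 28.3
position: [512.9, 79.9, 25.8]
tcp_rot: [115.5, 89.6, 105.9]
wrist_force: [-13.0, 4.8, 6.8]
finger_gap: 0.005
```

```bash
python3 p.py
```

```text
t 28.30 local [-99.19  -0.    25.78] F [-13.66   2.41   6.82]
t 28.30 pos [512.9  79.9  25.8] F [-13.03   4.77   6.82] gap 0.005 j [  9.  11. -24.  55.   0.  18.]
  tool-axes shift mm [-1.2  0.  -0.8] turn units [ 0.006 -0.002 -0.004] reader-frame pos [-99.2  -0.   25.8]
```

Call:
move_arm --series "-0.01 0 0.042 0 0 0 -1"

```text
t: 28.42
position: [513.1, 79.9, 25.8]
tcp_rot: [145.1, 89.4, 135.5]
wrist_force: [-12.3, 3.5, 8.1]
finger_gap: 0.002
```

Call:
move_arm --series "-0.01 0 0.045 0 -0.004 0 -1"

```text
t: 28.55
position: [513.5, 79.8, 25.8]
tcp_rot: [143.4, 89.4, 133.9]
wrist_force: [-12.8, 3.5, 7.8]
finger_gap: 0.002
```

Call:
move_arm --series "-0.02 0 0.045 0 -0.004 0 -1"

```text
t: 28.68
position: [513.4, 79.8, 26.0]
tcp_rot: [144.6, 89.3, 135.1]
wrist_force: [-12.2, 4.5, 0.7]
finger_gap: 0.002
```

```bash
python3 p.py
```

```text
t 28.68 local [-9.874e+01 -4.000e-02  2.600e+01] F [-12.76   2.32   0.71]
t 28.68 pos [513.4  79.8  26. ] F [-12.16   4.52   0.71] gap 0.002 j [  9.  12. -23.  55.   1.  18.]
  tool-axes shift mm [-1.   0.1 -1.3] turn units [ 0.007 -0.006 -0.004] reader-frame pos [-98.7  -0.   26. ]
```

Call:
move_arm --series "-0.005 0 0.05 0 -0.006 -0.003 -1"

```text
t: 28.8
position: [514.0, 79.6, 25.7]
tcp_rot: [160.8, 89.6, 151.4]
wrist_force: [-15.7, 3.7, 13.2]
finger_gap: 0.004
```

```bash
python3 p.py
```

```text
t 28.80 local [-9.810e+01 -9.000e-02  2.567e+01] F [-16.07   0.85  13.23]
t 28.80 pos [514.   79.6  25.7] F [-15.67   3.65  13.23] gap 0.004 j [  9.  12. -23.  55.   0.  18.]
  tool-axes shift mm [-1.3  0.1 -1.9] turn units [ 0.007 -0.004 -0.001] reader-frame pos [-98.1  -0.1  25.7]
```

```bash
python3 -c "
from h import *
def g(im):
  im=im.astype(int); m=(im[...,1]>im[...,2]+35)&(im[...,1]>im[...,0]+15); ys,xs=np.where(m); return len(xs),xs,ys
n,xs,ys=g(cv2.imread('pics/scene0.png')[235:270,245:280]); print('up',n,xs.mean()+245,ys.mean()+235,ys.min()+235,ys.max()+235)
c=r.read_camera('scene'); n,xs,ys=g(c['frame'][235:270,245:280]); print('now',n,(xs.mean()+245,ys.mean()+235,ys.min()+235,ys.max()+235) if n else '')
print(proj(c,loc(11,-40,72)),proj(c,loc(11,-40,66)))
"; python3 p.py
```

```text
up 51 261.52941176470586 253.5686274509804 250 257
now 0 
[262.69319051 253.22542086] [262.89517476 254.65613689]
t 28.85 local [-98.02  -0.12  25.72] F [-14.1    0.93   9.49]
t 28.85 pos [514.1  79.6  25.7] F [-13.72   3.39   9.49] gap 0.002 j [  9.  12. -23.  55.   0.  18.]
  tool-axes shift mm [-1.3  0.1 -2. ] turn units [ 0.007 -0.004 -0.001] reader-frame pos [-98.   -0.1  25.7]
```

Call:
move_arm --series "-0.016 0 0.046 0 -0.005 0 -1"

```text
t: 28.98
position: [514.1, 79.6, 25.8]
tcp_rot: [157.0, 89.7, 147.6]
wrist_force: [-13.3, 5.1, 3.5]
finger_gap: -0.0
```

```bash
python3 p.py
```

```text
t 28.98 local [-98.    -0.13  25.83] F [-13.98   2.73   3.46]
t 28.98 pos [514.1  79.6  25.8] F [-13.29   5.14   3.46] gap -0.0 j [  9.  12. -23.  55.   0.  18.]
  tool-axes shift mm [-1.2  0.2 -2. ] turn units [ 0.008 -0.003 -0.001] reader-frame pos [-98.   -0.1  25.8]
```

Call:
move_arm --series "-0.014 0 0.052 0 -0.003 0 -1"

```text
t: 29.1
position: [514.3, 79.5, 25.8]
tcp_rot: [162.0, 89.5, 152.6]
wrist_force: [-14.7, 4.6, 6.5]
finger_gap: 0.002
```

```bash
python3 p.py
```

```text
t 29.10 local [-97.79  -0.13  25.79] F [-15.25   1.94   6.55]
t 29.10 pos [514.3  79.5  25.8] F [-14.67   4.59   6.55] gap 0.002 j [  9.  12. -23.  55.   0.  18.]
  tool-axes shift mm [-1.2  0.2 -2.2] turn units [ 0.008 -0.005 -0.002] reader-frame pos [-97.8  -0.1  25.8]
```

Call:
move_arm --series "-0.014 0 0.055 0 -0.005 0 -1"

```text
t: 29.22
position: [514.7, 79.4, 25.8]
tcp_rot: [158.9, 89.5, 149.6]
wrist_force: [-14.4, 4.8, 7.3]
finger_gap: 0.0
```

```bash
python3 p.py
```

```text
t 29.23 local [-97.43  -0.15  25.77] F [-15.     2.23   7.3 ]
t 29.23 pos [514.7  79.4  25.8] F [-14.37   4.83   7.3 ] gap 0.0 j [  9.  12. -23.  55.   0.  18.]
  tool-axes shift mm [-1.2  0.2 -2.6] turn units [ 0.009 -0.005 -0.002] reader-frame pos [-97.4  -0.1  25.8]
```

Call:
move_arm --series "-0.014 0 0.056 0 -0.005 0 -1"

```text
t: 29.35
position: [515.1, 79.4, 25.8]
tcp_rot: [155.6, 89.5, 146.4]
wrist_force: [-14.6, 4.7, 6.2]
finger_gap: -0.001
```

Call:
move_arm --series "-0.014 0 0.056 0 -0.005 0 -1"

```text
t: 29.48
position: [516.2, 79.2, 25.9]
tcp_rot: [148.1, 89.6, 138.9]
wrist_force: [-10.6, 3.4, 2.6]
finger_gap: 0.003
```

```bash
python3 p.py; python3 -c "
from h import *
r.read_camera('scene')"; python3 p.py
```

```text
t 29.48 local [-95.81  -0.15  25.86] F [-11.05   1.46   2.56]
t 29.48 pos [516.2  79.2  25.9] F [-10.62   3.38   2.56] gap 0.003 j [  9.  12. -23.  55.   0.  18.]
  tool-axes shift mm [-1.1  0.2 -4.2] turn units [ 0.01  -0.004 -0.002] reader-frame pos [-95.8  -0.2  25.9]
t 29.52 local [-95.37  -0.15  25.83] F [-9.08  1.83  2.23]
t 29.52 pos [516.7  79.1  25.8] F [-8.62  3.39  2.23] gap 0.006 j [  9.  12. -23.  55.   0.  18.]
  tool-axes shift mm [-1.1  0.2 -4.6] turn units [ 0.01  -0.003 -0.002] reader-frame pos [-95.4  -0.1  25.8]
```

The push force fell from about 15 N to 9 N and the tray jumped forward about 1.5 mm, so that is the click. I'll back off gently.

Call:
move_arm --series "0 0 -0.01 0 0 0 -1;0 0 -0.02 0 0 0 -1;0 0 -0.02 0 0 0 -1;0 0 -0.02 0 0 0 -1;0 0 -0.03 0 0 0 -1;0 0 -0.03 0 0 0 -1;0 0 -0.05 0 0 0 -1"

```text
t: 30.4
position: [498.7, 82.1, 25.4]
tcp_rot: [161.4, 89.3, 152.2]
wrist_force: [-4.0, 0.7, 2.9]
finger_gap: 0.001
```

```bash
python3 p.py
```

```text
t 30.40 local [-113.58   -0.32   25.41] F [-4.06 -0.03  2.89]
t 30.40 pos [498.7  82.1  25.4] F [-4.    0.68  2.89] gap 0.001 j [  9.  10. -25.  55.   0.  18.]
  tool-axes shift mm [-1.7  0.1 13.6] turn units [ 0.01  -0.007 -0.002] reader-frame pos [-113.6   -0.3   25.4]
```

```bash
python3 -c "
from h import *
c=r.read_camera('top'); L=lambda p:(np.c_[X,Y,Z].T@(np.array(p)-C)).round(1)
for n in('top','scene'):
  if n=='scene': c=r.read_camera('scene')
  for d in r.pinpoint(n,'tray_front'): print(n,L(d['xyz']),d['confidence'])
cv2.imwrite('pics/after.png',cv2.resize(c['frame'][220:340,200:340],None,fx=5,fy=5,interpolation=cv2.INTER_CUBIC))"; python3 p.py
```

```text
top [-103.4    2.1   36.1] 0.72
scene [-105.     1.9   35.9] 0.79
t 30.60 local [-114.13   -0.36   25.36] F [-6.12  1.08  3.6 ]
t 30.60 pos [498.2  82.2  25.4] F [-5.84  2.14  3.6 ] gap 0.001 j [  9.  10. -25.  55.   0.  18.]
  tool-axes shift mm [-1.8  0.1 14.1] turn units [ 0.011 -0.007 -0.002] reader-frame pos [-114.1   -0.4   25.4]
```

The tray followed the fingers back out: both cameras put its face at about -104 in reader x. So it did not latch, and the force drop was not the click. I'll push again and go further this time.

Call:
move_arm --series "-0.015 0 0.07 0.01 -0.007 -0.002 -1;-0.01 0 0.07 0 -0.002 0 -1;-0.01 0 0.07 0 -0.002 0 -1"

```text
t: 30.98
position: [509.5, 80.2, 25.4]
tcp_rot: [169.9, 89.7, 159.9]
wrist_force: [-8.2, 2.5, 3.2]
finger_gap: -0.003
```

```bash
python3 p.py
```

```text
t 30.98 local [-102.6    -0.27   25.39] F [-8.49  1.02  3.19]
t 30.98 pos [509.5  80.2  25.4] F [-8.18  2.49  3.19] gap -0.003 j [  9.  11. -24.  55.   0.  19.]
  tool-axes shift mm [-1.6  0.3  2.6] turn units [ 0.001 -0.003 -0.001] reader-frame pos [-102.6   -0.3   25.4]
```

Call:
move_arm --series "-0.015 0 0.055 0 -0.004 0 -1"

```text
t: 31.1
position: [511.3, 79.9, 25.4]
tcp_rot: [163.9, 89.8, 153.9]
wrist_force: [-11.1, 4.2, 2.6]
finger_gap: -0.003
```

Call:
move_arm --series "-0.014 0 0.055 0 -0.004 0 -1"

```text
t: 31.22
position: [512.4, 79.7, 25.4]
tcp_rot: [158.0, 89.8, 148.1]
wrist_force: [-13.1, 5.3, 6.4]
finger_gap: -0.003
```

Call:
move_arm --series "-0.014 0 0.055 0 -0.004 0 -1"

```text
t: 31.35
position: [513.1, 79.6, 25.4]
tcp_rot: [156.8, 89.7, 146.9]
wrist_force: [-13.5, 4.4, 5.7]
finger_gap: -0.001
```

Call:
move_arm --series "-0.014 0 0.06 0 -0.004 0 -1"

```text
t: 31.48
position: [513.9, 79.4, 25.3]
tcp_rot: [157.3, 89.6, 147.5]
wrist_force: [-15.3, 5.3, 7.8]
finger_gap: 0.002
```

Call:
move_arm --series "-0.014 0 0.058 0 -0.004 0 -1"

```text
t: 31.6
position: [514.4, 79.3, 25.4]
tcp_rot: [158.6, 89.6, 148.8]
wrist_force: [-15.5, 4.3, 6.6]
finger_gap: -0.002
```

Call:
move_arm --series "-0.014 0 0.058 0 -0.004 0 -1"

```text
t: 31.72
position: [514.8, 79.3, 25.4]
tcp_rot: [159.3, 89.5, 149.6]
wrist_force: [-16.0, 4.4, 7.4]
finger_gap: -0.001
```

Call:
move_arm --series "-0.014 0 0.058 0 -0.004 0 -1"

```text
t: 31.85
position: [515.5, 79.1, 25.4]
tcp_rot: [159.3, 89.4, 149.7]
wrist_force: [-10.9, 4.2, 6.0]
finger_gap: 0.0
```

```bash
python3 p.py; python3 -c "
from h import *
L=lambda p:(np.c_[X,Y,Z].T@(np.array(p)-C)).round(1)
c=r.read_camera('scene')
for t in('button_top','tray_front'):
  for d in r.pinpoint('scene',t): print(t,L(d['xyz']),d['confidence'])
cv2.imwrite('pics/click.png',cv2.resize(c['frame'][200:350,190:350],(800,600),interpolation=cv2.INTER_CUBIC))"; python3 p.py
```

```text
t 31.85 local [-96.52  -0.29  25.4 ] F [-11.43   2.25   5.98]
t 31.85 pos [515.5  79.1  25.4] F [-10.86   4.22   5.98] gap 0.0 j [  9.  12. -23.  55.   0.  18.]
  tool-axes shift mm [-1.6  0.3 -3.5] turn units [ 0.005 -0.006 -0.002] reader-frame pos [-96.5  -0.3  25.4]
tray_front [-89.9   1.4  35.2] 0.57
t 32.00 local [-95.18  -0.32  25.44] F [-7.74  1.71  0.99]
t 32.00 pos [516.8  78.9  25.4] F [-7.32  3.04  0.99] gap 0.003 j [  9.  12. -23.  55.   0.  18.]
  tool-axes shift mm [-1.5  0.4 -4.8] turn units [ 0.004 -0.005 -0.002] reader-frame pos [-95.2  -0.3  25.4]
```

View pics/click.png

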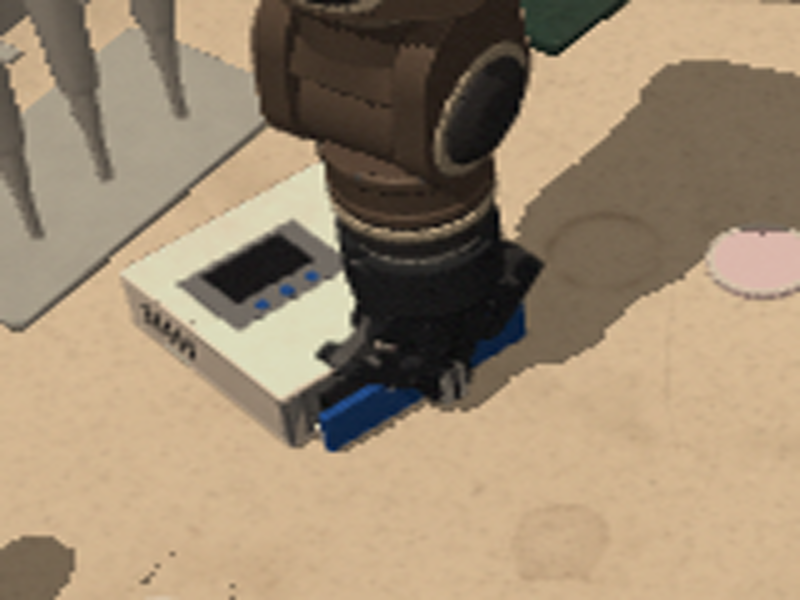

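The picture shows the closed fingers on the blue plate at (450,385), with the tray face close to the housing and the button hidden. Resistance fell from about 16 N to 8 N at the same travel as before. I'll feel a little further to see whether this is a stop or only a first dip.

Call:
move_arm --series "-0.005 0 0.033 0 -0.004 0 -1"

```text
t: 32.12
position: [518.1, 78.7, 25.3]
tcp_rot: [135.5, 89.7, 125.8]
wrist_force: [-6.7, 2.3, 4.9]
finger_gap: 0.001
```

```bash
python3 p.py
```

```text
t 32.12 local [-93.93  -0.27  25.33] F [-7.03  1.1   4.94]
t 32.12 pos [518.1  78.7  25.3] F [-6.72  2.31  4.94] gap 0.001 j [  9.  12. -23.  55.   0.  18.]
  tool-axes shift mm [-1.7  0.3 -6.1] turn units [ 0.005 -0.002 -0.002] reader-frame pos [-93.9  -0.3  25.3]
```

Call:
move_arm --series "-0.008 0 0.028 0 -0.003 0 -1"

```text
t: 32.25
position: [518.9, 78.5, 25.4]
tcp_rot: [109.7, 89.8, 100.1]
wrist_force: [-7.1, 2.1, 2.4]
finger_gap: -0.003
```

```bash
python3 p.py
```

```text
t 32.25 local [-93.11  -0.3   25.36] F [-7.34  0.86  2.36]
t 32.25 pos [518.9  78.5  25.4] F [-7.07  2.13  2.36] gap -0.003 j [  8.  12. -23.  55.   0.  18.]
  tool-axes shift mm [-1.6  0.4 -6.9] turn units [ 0.005 -0.001 -0.002] reader-frame pos [-93.1  -0.3  25.4]
```

No hard stop after 3.8 mm, so that was only a dip. Small steps limit the force by themselves to about 9 N, so I'll take several.

Call:
move_arm --series "-0.008 0 0.03 0 -0.002 0 -1"

```text
t: 32.38
position: [519.8, 78.4, 25.4]
tcp_rot: [100.6, 89.8, 90.9]
wrist_force: [-6.0, 3.0, 2.3]
finger_gap: -0.0
```

Call:
move_arm --series "-0.01 0 0.03 0 -0.002 0 -1"

```text
t: 32.5
position: [520.7, 78.2, 25.4]
tcp_rot: [97.3, 89.8, 87.7]
wrist_force: [-6.4, 2.6, 0.2]
finger_gap: -0.002
```

Call:
move_arm --series "-0.01 0 0.035 0 -0.002 0 -1"

```text
t: 32.62
position: [521.1, 78.1, 25.3]
tcp_rot: [116.4, 89.8, 106.8]
wrist_force: [-11.2, 4.2, 6.2]
finger_gap: -0.0
```

Call:
move_arm --series "-0.012 0 0.042 0 -0.003 0 -1"

```text
t: 32.75
position: [521.2, 78.1, 25.3]
tcp_rot: [129.1, 89.7, 119.5]
wrist_force: [-13.1, 3.3, 6.1]
finger_gap: 0.004
```

Call:
move_arm --series "-0.012 0 0.042 0 -0.003 0 -1"

```text
t: 32.88
position: [521.2, 78.1, 25.3]
tcp_rot: [138.2, 89.6, 128.6]
wrist_force: [-12.1, 4.7, 6.5]
finger_gap: 0.001
```

It has stalled at about 13 N, which looks like the stop, so I won't push harder. I'll back off and read the force along the way.

Call:
move_arm --series "0 0 0 0 0 0 -1;0 0 -0.01 0 0 0 -1;0 0 -0.02 0 0 0 -1"

```text
t: 33.25
position: [516.6, 78.8, 25.0]
tcp_rot: [154.0, 89.5, 144.5]
wrist_force: [-5.8, 1.4, 4.4]
finger_gap: -0.001
```

Call:
move_arm --series "0 0 -0.03 0 0 0 -1;0 0 -0.03 0 0 0 -1;0 0 -0.03 0 0 0 -1"

```text
t: 33.62
position: [510.2, 79.7, 25.0]
tcp_rot: [150.8, 89.6, 141.3]
wrist_force: [0.2, 0.7, 0.6]
finger_gap: 0.001
```

Call:
move_arm --series "0 0 -0.03 0 0 0 -1;0 0 0 0 0 0 -1"

```text
t: 33.88
position: [508.3, 79.9, 25.1]
tcp_rot: [145.6, 89.7, 136.1]
wrist_force: [0.6, 0.4, -0.3]
finger_gap: -0.005
```

```bash
python3 p.py; python3 -c "
from h import *
L=lambda p:(np.c_[X,Y,Z].T@(np.array(p)-C)).round(1)
for n in('scene','top'):
  c=r.read_camera(n)
  for d in r.pinpoint(n,'tray_front'): print(n,L(d['xyz']),d['confidence'])"
```

```text
t 33.88 local [-103.72   -0.83   25.08] F [ 0.5   0.46 -0.29]
t 33.88 pos [508.3  79.9  25.1] F [ 0.57  0.37 -0.29] gap -0.005 j [  9.  11. -24.  55.   0.  18.]
  tool-axes shift mm [-1.9  0.8  3.7] turn units [ 0.006 -0.003 -0.002] reader-frame pos [-103.7   -0.8   25.1]
scene [-89.1   2.2  33.7] 0.63
top [-91.6  -0.8  36.3] 0.45
```

The force is zero now, and the tray stayed at its latched position (face at about -89 to -91). I'll move the arm well clear and check.

Call:
move_arm --series "0 0 -0.2 0 0 0 -1;0 0 -0.5 0 0 0 -1;-0.3 0 -0.4 0 0 0 -1;-0.6 0 0 0 0 0 -1;-0.6 0 0 0 0 0 -1;-0.3 -0.5 0 0 0 0 -1;0 -0.6 0 0 0 0 -1;0 -0.6 0 0 0 0 -1;0 -0.6 0 0 0 0 -1;0 0 0 0 0 0 -1"

```text
t: 35.33
position: [378.9, -90.7, 172.1]
tcp_rot: [172.2, 89.6, 162.9]
wrist_force: [0.7, -0.2, 0.1]
finger_gap: 0.001
```

```bash
python3 p.py|head -1; python3 -c "
from h import *
L=lambda p:(np.c_[X,Y,Z].T@(np.array(p)-C)).round(1)
a=cv2.imread('pics/scene0.png').astype(int)
for n in('scene','top'):
  c=r.read_camera(n)
  for t in('tray_front','button_top','dish_center'):
    for d in r.pinpoint(n,t): print(n,t,L(d['xyz']),round(d['confidence'],2))
  for t in('beaker_center','dye_bottle_center','big_dish_center'):
    for d in r.pinpoint(n,t): print(n,t,np.round(d['xyz']),round(d['confidence'],2))
"
```

```text
t 35.33 local [-201.2  -191.44  172.12] F [ 0.76 -0.08  0.06]
scene tray_front [-90.8   1.8  33.8] 0.88
scene button_top [ 16.8 -38.9  71.9] 0.62
scene dish_center [-118.9 -300.6    7.9] 0.77
scene dish_center [-187.5 -414.     5.3] 0.75
scene dish_center [-119.3 -197.8    3.6] 0.63
scene dish_center [-31.2   1.3  21.4] 0.46
scene beaker_center [530. 283.  35.] 0.53
scene dye_bottle_center [ 604. -355.   44.] 0.54
scene big_dish_center [ 514. -450.    7.] 0.86
scene big_dish_center [582.  67.  21.] 0.73
top tray_front [-89.6   1.3  36.6] 0.63
top tray_front [-120.2  203.    39.7] 0.2
top button_top [ 11.4 -41.1  72. ] 0.59
top button_top [-0.8 -0.3  3.4] 0.5
top dish_center [-192.3 -419.3    2. ] 0.97
top dish_center [-122.1 -302.2    3.5] 0.96
top dish_center [-120.2 -194.5    4.6] 0.81
top beaker_center [529. 280.  38.] 0.43
top dye_bottle_center [ 603. -357.   46.] 0.53
top big_dish_center [ 519. -452.    8.] 0.87
```

```bash
python3 -c "
from h import *
print(r.finish_job())"
```

```text
the job is handed in; nothing more can be done
None
```

The tray is shut and holding by itself with the small pink dish in it, and I handed the job in at about 36 s. The tray did touch its hard stop after the click, so "push until the click and no harder" was not met exactly.

- **Button and dish:** I pressed the button with about 5 N and the tray sprang fully out. I picked the pink dish farthest from the base, about 563 mm away, and set it level in the nest. Both cameras showed it seated between all four guides.
- **First push:** At about 15 N the force dropped and I took that for the click, but it was not. When I backed off, the tray followed the fingers out again by about 15 mm.
- **Second push:** I went further, and the same dip came at the same place. About 6 mm later the tray stalled at roughly 13–14 N, which I take to be the hard stop. I stopped there. I never felt the real click as a clear force drop; backing off is what showed the tray had latched. The highest push was about 16 N along the tray, slightly above the 11–14 N stated, with a brief vertical friction of up to 13 N on the plate.
- **Last checks, arm clear:**
  - The tray front is 89.6 and 90.8 mm in front of the reader's middle in the two cameras; 89 is shut.
  - The button is up.
  - The scene camera finds the dish within about 4 mm of the nest, with low confidence (0.46); the top camera cannot see it.
  - The beaker, bottle and large dish are within a few mm of their first readings, which is detection error.

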